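# Knock the drive centre out of its spindle block

### The arm

A 6-joint arm with a two-finger parallel gripper is mounted at the origin on the work surface. World frame = base frame: x ahead of the robot, y to its left, z up, the work surface at z = 0. Lengths are in mm, angles in rad, forces in N, time in s.
With the tool pointing down it reaches from about 350 to 850 mm from the base axis. Payload 8.1 kg.
Tool frame: the origin (TCP) lies midway between the tips of the shut fingers; the grasp point (between the pads) lies robot.grasp_offset behind it (robot.grasp_offset is the distance from the TCP to the grasp point, in mm); z points along the fingers, y is the line along which they close (so a half turn about z gives the same grasp; the last joint's range is limited). The gripper opens to 85 mm and grips with 20 to 120 N. Pads are 22 mm wide; open, the fingers measure 114 mm over their backs; the gripper's body (76 mm by 85 mm) begins 54 mm behind the grasp point. The pads swing forward as they close: fully open they stand 13 mm farther back than shut.
Start: joints at [-0.085, 0.13, 1.488, -0, 1.523, -0.085], TCP at [600.004, 0.022, 231.292] pointing down, gripper open.
Joint ranges: [-2.96, 2.96], [-0.89, 2.26], [0.02, 2.5], [-1.34, 4.48], [0, 2.73], [-2.66, 2.66]. Speed limits (rad/s): [2.39, 2.39, 2.79, 3.14, 3.14, 3.14].

### API

Orientations are given as a 3x3 rotation matrix whose columns are the frame's x, y, z axes.
In Python, from workcell import observe, cams, close_job, robot gives the robot as it stands. The module is installed in compiled form; this text tells all that it offers.
- The arm moves only by the tool apply_moves, never from a script. Its argument "moves" is a list that holds one entry, the list of rows, each a list of 5 numbers: the shift along the tool's x, y, z in cm, then the turn about the tool's z in rad, then the finger opening in cm, from 0 to 8.54. A call has exactly 5 rows; each row shifts and turns the commanded pose from where the row before left it, along the tool's axes as they then stand; what a row does not reach is not made up. A row lasts 1/8 s, in which the tool goes at most 62.5 mm and 10.7 degrees, less where a joint would pass 70% of its speed; a pose out of reach is approached as far as the arm can. A call is refused whole if a number of a shift passes 6.25 or a number of a turn 0.188, either way. A call with a gripper value outside its range is refused whole. The fingers move at their own pace and stop on an object; the grip force is fixed at half the most. Time passes only in rows, so rows that do not move let the fingers close, or fill a call up. It gives the time, the measured TCP pose, the force, the opening and the grip force at its end, in the units of the state.
- observe(): the state, without advancing time (a new reading comes with each control period).
- cams.camera(name): name is "scene" or "side" or "wrist"; returns a dict with "pixels" (420x560x3 uint8, blue, green, red), "range_z" (420x560 float32, mm along the optical axis (not along the pixel's ray), 0 where there is no reading), "fovy" (degrees; the focal length in pixels is half the picture's height over the tangent of half this angle, whatever the lens; pixels are square), "cx", "cy" (the principal point, pixels), "rvec" (rotation vector, rad) and "tvec" (3), from world to camera coordinates, as OpenCV has them. Camera axes: x right, y down, z forward; pixel columns grow to the right and rows downward; lengths in mm; the calibration is good to about 2 mm. A picture is of the moment at which its call begins.
- close_job(): hands the job in; it is judged then, once.
The state is a dict: "t": time; "q": joint angles; "qd": joint speeds; "tau": joint torques, N m; "tool_pos": TCP position; "orientation": TCP orientation; "wrist_force": force on the tool from outside, world axes, zero at the start; "moment": the same for the moment, N m; "opening": opening from 0.0 (shut) to 1.0 (fully open); "finger_force": force on a finger pad.
Only numpy, scipy, OpenCV 4.12 (cv2) and the standard library are available. Lean on these libraries where they do the work, as an engineer would, in place of code of your own. Each camera call takes 0.05 s, during which the arm holds its last target. There are 200 camera calls.

### The job

The lathe's drive centre is jammed in the upright bore of the grey stand. Take the knock-out bar (the round steel bar with the wide collar) out of the tool rack, push it down the bore from above until the drive centre falls out onto the tray below, and leave the bar standing in the bore with its collar resting on the block.

Things in the scene. Friction and masses are not known exactly. Their poses are not given: they have to be found in the camera images.
- bar: Knock-out bar: bare steel, round, 0.3 kg, upright in a rack hole, its collar resting on the rack top; lifts straight out. Origin: lower tip, on the axis; z up along it; y along the rack's row, x across it. From the tip up: shank 12 mm dia, 62 long; collar 52 dia, 8 thick; head to grip 24 dia, 50 tall (70 to 120 mm above the tip). Tip starts 18 mm above the table.
- rack: Fixed wooden tool rack, 70 x 290 x 80 mm, three holes 90 mm apart along its y. Origin: centre of its underside; z up. One hole holds the bar; the others, in any order, an awl with a bulging wooden handle (77 mm above the rack top) and a dark chuck key with a 70 mm T cross-bar (50 mm above). Fingers placed across the row (x) have the most room.
- drive_centre: Jammed dark steel drive centre, 0.12 kg, 54 mm tall. Shank 32 mm dia, 32 long, in the lower part of the bore; crown 42 dia with spurs hangs under the block. Origin: lowest point; z up the shank, whose flat top (54 mm up) starts 18 mm below the bore's rim. Friction of about 10 to 18 N holds it; it cannot go up. Pushed down 25 to 35 mm it comes free and drops.
- bore (a point): Centre of the bore's upper rim, z up, on the level top of the fixed grey stand, 135 mm above the table. Upright round bore, 36 mm dia, through a block 76 x 76 x 50 mm on two legs over a rimmed plywood tray (130 x 130 mm, floor 10 mm above the table). With its collar down on the block the bar's tip is 62 mm below this point: far enough to drive the centre right out.

How it is judged (in metres and radians):
On the way, in this order (a step that is already met when the one before it is completed fails the run):
1. the knock-out bar is lifted clear of the rack (height (world z) of bar above 0.09 m and contact force between the fingers and bar above 1 N), for 0.1 s.
2. the held bar is in the mouth of the bore with the drive centre still jammed (horizontal distance between bar and bore below 0.018 m and z of bar in the frame of bore below -0.002 m and contact force between the fingers and bar above 1 N and height (world z) of drive_centre above 0.045 m), for 0.05 s.
At the end, for the whole second after the job is handed in: The drive centre lies still on the tray, its origin over 90 mm below the bore's rim and within 85 mm of the bore's axis; the bar stands in the bore, released and still, tip over 50 mm below the rim and within 18 mm of the axis, leaning under 15 degrees (z of drive_centre in the frame of bore below -0.09 m and horizontal distance between drive_centre and bore below 0.085 m and linear speed of each of drive_centre, bar below 0.05 m/s and horizontal distance between bar and bore below 0.018 m and z of bar in the frame of bore below -0.05 m and angle between bar's own z axis and vertical below 0.26 rad); the robot touches nothing.
It also fails if it takes over 37 s, if anything falls off the work surface, if the arm or the gripper's body presses on something with over 40 N, if the wrist force passes 120 N, or if a joint passes its speed limit or range.

## Working session

There is one attempt and no reset: what is moved stays moved. The work goes in short steps, Python scripts to look and compute and a tool call to move; the robot and the scene stay as the last step left them, time stands still between calls to the robot, and variables do not carry over. Pictures are saved under pics/ and viewed, at most 10 in all, crops included, and the job is handed in when it is done.

Besides the shell and the picture viewer there is one more tool, called after "Call:" by a JSON object that holds its "op" and its "data", one argument or row to a line. apply_moves: Moves the arm, as the interface text tells. Its arguments: {"type":"object","properties":{"moves":{"type":"array"}},"required":["moves"]}

```bash
mkdir -p pics; cat > h.py <<'E'
import numpy as np, cv2
from workcell import observe, cams, close_job, robot
def cam(n):
    c=cams.camera(n); R=cv2.Rodrigues(np.array(c["rvec"],float))[0]; t=np.array(c["tvec"],float).ravel()
    f=c["pixels"].shape[0]/2/np.tan(np.radians(c["fovy"])/2)
    z=c["range_z"]; v,u=np.mgrid[:z.shape[0],:z.shape[1]]
    P=np.dstack([(u-c["cx"])/f*z,(v-c["cy"])/f*z,z])
    W=(P-t)@R; W[z==0]=np.nan
    return c["pixels"],W,(f,c["cx"],c["cy"],R,t)
E
python3 - <<'E'
from h import *
s=observe(); print(robot.grasp_offset, s["orientation"], s["t"])
for n in("scene","side"):
    p,W,_=cam(n); cv2.imwrite(f"pics/{n}0.png",p); np.save(f"{n}0.npy",W); print(_)
E
```

```text
18.700000000000003 [[-5.32613591e-05  9.99998256e-01 -1.86673233e-03]
 [ 9.99999991e-01  5.34980407e-05  1.26739559e-04]
 [ 1.26839204e-04 -1.86672557e-03 -9.99998250e-01]] 0.0
(np.float64(539.759578263682), 273.499910125362, 203.85987008912056, array([[-0.55047453,  0.83478471,  0.01059623],
       [ 0.68118815,  0.4564553 , -0.57239083],
       [-0.48265982, -0.30786854, -0.81991247]]), array([ 300.6503494 , -292.66566721, 1378.11786766]))
(np.float64(511.5896221882289), 275.6859400423669, 200.25734454820997, array([[ 0.7721789 ,  0.63519697,  0.01626524],
       [ 0.52825266, -0.6275253 , -0.57198   ],
       [-0.35311311,  0.45026305, -0.82010628]]), array([-405.97061459, -244.87688594, 1284.66481962]))
```

View pics/scene0.png

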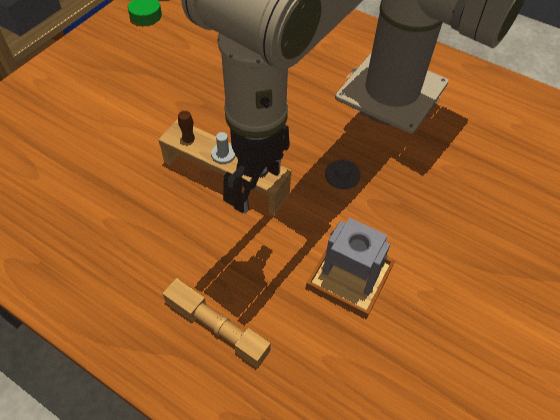

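View pics/side0.png

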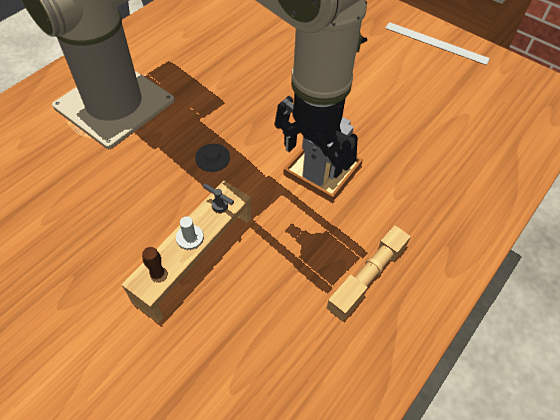

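The bar is in the middle rack hole: scene (222,146), side (188,232). The bore is at scene (360,242), and the arm hides it in the side view. The awl and chuck key are on either side of the bar.

```bash
python3 - <<'E'
from h import *
for n,(u,v) in (("scene",(222,146)),("side",(188,232))):
    W=np.load(n+"0.npy"); p=cv2.imread(f"pics/{n}0.png").astype(int)
    m=np.zeros(W.shape[:2],bool); m[v-25:v+25,u-22:u+22]=1
    sat=p.max(2)-p.min(2); g=m&(sat<40)&(p.max(2)>90)
    top=g&(W[...,2]>133)&(W[...,2]<145); col=g&(W[...,2]>83)&(W[...,2]<93)
    for k in(top,col):
        q=W[k]; print(n,len(q),q.mean(0).round(1),((q.max(0)+q.min(0))/2).round(1),np.ptp(q,axis=0).round(1),cv2.minEnclosingCircle(q[:,:2].astype(np.float32)))
    r=(W[...,2]>76)&(W[...,2]<83)&(np.hypot(W[...,0]-W[v,u,0],W[...,1]-W[v,u,1])<170)&(sat>40)
    q=W[r][:,:2].astype(np.float32); print("rack",len(q),cv2.minAreaRect(q))
W=np.load("scene0.npy"); s=np.zeros(W.shape[:2],bool); s[205:275,320:400]=1
k=s&(abs(W[...,2]-135)<4); q=W[k][:,:2].astype(np.float32)
print(len(q),np.median(W[k][:,2]),cv2.minAreaRect(q))
ys,xs=np.where(s&(W[...,2]<129)&(np.hypot(W[...,0]-q[:,0].mean(),W[...,1]-q[:,1].mean())<22)); print(len(ys))
# hole contour in top mask
mk=k.astype(np.uint8); cs,h=cv2.findContours(mk,cv2.RETR_CCOMP,cv2.CHAIN_APPROX_NONE)
for c,hh in zip(cs,h[0]):
    if hh[3]>=0 and cv2.contourArea(c)>30:
        P=W[c[:,0,1],c[:,0,0]]; print("hole",P.mean(0),cv2.minEnclosingCircle(P[:,:2].astype(np.float32)),cv2.fitEllipse(P[:,:2].astype(np.float32)))
E
```

```text
scene 84 [ 465.8 -181.7  137.5] [ 465.  -181.9  137.3] [21.  23.2  8.5] ((464.6041259765625, -182.32431030273438), 11.998385429382324)
scene 198 [ 470.7 -178.1   87.5] [ 464.6 -182.    87.4] [50.6 50.4  8.5] ((465.07769775390625, -180.69229125976562), 26.5213680267334)
rack 1843 ((464.9041442871094, -182.8430633544922), (74.79643249511719, 292.03448486328125), 3.8416659832000732)
side 115 [ 465.8 -186.4  137.7] [ 465.9 -186.   137.5] [22.3 22.9  7.1] ((465.3676452636719, -186.05401611328125), 11.769213676452637)
side 322 [ 469.9 -189.3   87.7] [ 464.8 -186.2   88.1] [52.7 50.9  8.6] ((464.8446350097656, -186.75436401367188), 26.611576080322266)
rack 3621 ((465.1400451660156, -185.29331970214844), (72.56893157958984, 291.8564758300781), 3.8859164714813232)
1655 134.44816342908518 ((527.6070556640625, 168.30067443847656), (79.2950668334961, 99.60057830810547), 4.272541046142578)
302
hole [528.07478675 168.18660866 133.22455099] ((528.4683227539062, 168.91329956054688), 21.324024200439453) ((528.5516967773438, 168.4935302734375), (37.823848724365234, 38.44131851196289), 118.39582824707031)
```

Call:
{"op": "apply_moves", "data": {
  "moves": [
    [[-3.7,-2.7,0,0,8.54],[-3.7,-2.7,0,0,8.54],[-3.7,-2.7,0,0,8.54],[-3.7,-2.7,0,0,8.54],[-3.6,-2.7,0,-0.067,8.54]]
  ]
}}

```text
t: 0.72
tool_pos: [463.8, -184.9, 230.8]
orientation: [[-0.068, 0.998, -0.001], [0.998, 0.068, 0.0], [0.0, -0.001, -1.0]]
wrist_force: [-0.0, 0.1, -0.6]
opening: 0.998
finger_force: 0.0
```

Call:
{"op": "apply_moves", "data": {
  "moves": [
    [[0,0,0,0,8.54],[0,0,0,0,8.54],[0,0,0,0,8.54],[0,0,0,0,8.54],[0,0,0,0,8.54]]
  ]
}}

```text
t: 1.35
tool_pos: [465.3, -183.5, 231.2]
orientation: [[-0.068, 0.998, -0.0], [0.998, 0.068, 0.0], [0.0, -0.0, -1.0]]
wrist_force: [0.0, -0.2, -0.2]
opening: 0.997
finger_force: 0.0
```

```bash
python3 - <<'E'
from h import *
s=observe(); print(s["t"],s["tool_pos"],s["orientation"],s["wrist_force"])
p,W,_=cam("wrist"); cv2.imwrite("pics/w1.png",p)
for a,b,n in((133,145,"top"),(83,93,"col")):
    sat=p.astype(int).max(2)-p.astype(int).min(2)
    k=(W[...,2]>a)&(W[...,2]<b)&(np.hypot(W[...,0]-465,W[...,1]+184)<35)&(sat<40)
    q=W[k]; 
    if len(q): print(n,len(q),q.mean(0).round(1),cv2.minEnclosingCircle(q[:,:2].astype(np.float32)))
p,W,_=cam("side")
g=(abs(W[...,2]-135)<4)&(np.hypot(W[...,0]-528,W[...,1]-168)<75); q=W[g][:,:2].astype(np.float32); print("block",len(q),cv2.minAreaRect(q))
cs,h=cv2.findContours(g.astype(np.uint8),cv2.RETR_CCOMP,cv2.CHAIN_APPROX_NONE)
for c,hh in zip(cs,h[0]):
    if hh[3]>=0 and cv2.contourArea(c)>30:
        P=W[c[:,0,1],c[:,0,0]]; print("hole",P.mean(0),cv2.fitEllipse(P[:,:2].astype(np.float32)))
cv2.imwrite("pics/s1.png",p)
E
```

```text
1.35 [ 465.31352504 -183.46103475  231.22228811] [[-6.79413021e-02  9.97689310e-01 -1.39151204e-04]
 [ 9.97689316e-01  6.79413137e-02  8.01282228e-05]
 [ 8.93971870e-05 -1.33385654e-04 -9.99999987e-01]] [ 0.0351363  -0.15174175 -0.20124649]
top 752 [ 464.1 -184.5  138.5] ((464.1730041503906, -185.4848175048828), 11.949721336364746)
col 1514 [ 464.  -178.6   88.8] ((463.9786071777344, -185.28359985351562), 26.064966201782227)
block 1060 ((527.8716430664062, 164.49839782714844), (77.11527252197266, 102.2911605834961), 3.225543975830078)
hole [528.26498783 165.34916498 133.12583311] ((528.2969970703125, 164.47412109375), (37.41429901123047, 40.044044494628906), 35.98015594482422)
```

View pics/w1.png

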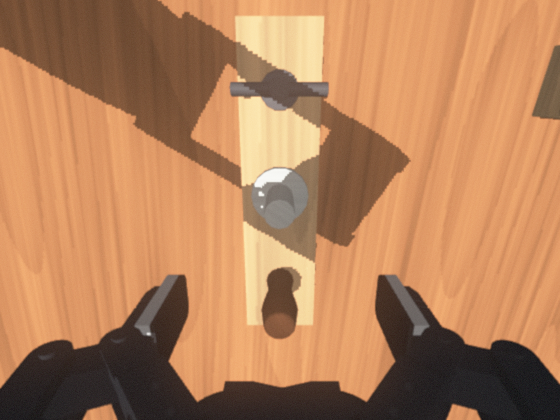

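The wrist view shows the bar at (280,205), between the T-key (280,88) and the awl (280,310), with clear room across the row. Next I descend and grip.

Call:
{"op": "apply_moves", "data": {
  "moves": [
    [[-0.1,-0.1,3,0,8.54],[0,0,3,0,8.54],[0,0,3,0,8.54],[0,0,2.6,0,8.54],[0,0,1.6,0,8.54]]
  ]
}}

```text
t: 2.08
tool_pos: [463.5, -184.6, 97.8]
orientation: [[-0.067, 0.998, -0.001], [0.998, 0.067, 0.001], [0.001, -0.001, -1.0]]
wrist_force: [-0.7, 0.6, 0.3]
opening: 0.998
finger_force: 0.0
```

Call:
{"op": "apply_moves", "data": {
  "moves": [
    [[0,0,0,0,8.54],[0,0,0,0,5],[0,0,0,0,2],[0,0,0,0,1],[0,0,0,0,1]]
  ]
}}

```text
t: 2.7
tool_pos: [464.5, -185.3, 100.1]
orientation: [[-0.067, 0.998, 0.001], [0.998, 0.067, -0.001], [-0.001, 0.001, -1.0]]
wrist_force: [-1.2, 0.8, 5.5]
opening: 0.265
finger_force: 58.7
```

Call:
{"op": "apply_moves", "data": {
  "moves": [
    [[0,0,0,0,1],[0,0,0,0,1],[0,0,0,0,1],[0,0,0,0,1],[0,0,0,0,1]]
  ]
}}

```text
t: 3.32
tool_pos: [464.5, -185.3, 100.1]
orientation: [[-0.067, 0.998, 0.001], [0.998, 0.067, -0.001], [-0.001, 0.001, -1.0]]
wrist_force: [-2.6, 0.1, 5.6]
opening: 0.266
finger_force: 58.7
```

Call:
{"op": "apply_moves", "data": {
  "moves": [
    [[0,0,-1.5,0,1],[0,0,-3.5,0,1],[0,0,-4,0,1],[0,0,-4,0,1],[0,0,-3,0,1]]
  ]
}}

```text
t: 3.95
tool_pos: [464.2, -185.1, 261.8]
orientation: [[-0.067, 0.998, 0.001], [0.998, 0.067, -0.001], [-0.001, 0.001, -1.0]]
wrist_force: [0.9, -0.2, -3.3]
opening: 0.264
finger_force: 59.0
```

Call:
{"op": "apply_moves", "data": {
  "moves": [
    [[2,0.5,0,0,1],[3.5,0.85,0,0,1],[4,1,0,0,1],[4,1,0,0,1],[4,1,0,0,1]]
  ]
}}

```text
t: 4.58
tool_pos: [495.6, -6.2, 259.7]
orientation: [[-0.067, 0.998, -0.0], [0.998, 0.067, 0.0], [0.0, -0.0, -1.0]]
wrist_force: [0.9, -1.0, -3.1]
opening: 0.27
finger_force: 59.0
```

Call:
{"op": "apply_moves", "data": {
  "moves": [
    [[4,1,0,0,1],[4,1,0,0,1],[4,1,0,0,1],[3,0.8,0,0,1],[2.2,0.6,0,0,1]]
  ]
}}

```text
t: 5.2
tool_pos: [527.8, 168.5, 259.5]
orientation: [[-0.068, 0.998, -0.001], [0.998, 0.068, 0.0], [0.0, -0.001, -1.0]]
wrist_force: [-0.6, 0.9, -3.6]
opening: 0.267
finger_force: 59.0
```

Call:
{"op": "apply_moves", "data": {
  "moves": [
    [[0,0,0,0,1],[0,0,0,0,1],[0,0,0,0,1],[0,0,0,0,1],[0,0,0,0,1]]
  ]
}}

```text
t: 5.82
tool_pos: [528.2, 166.6, 259.4]
orientation: [[-0.066, 0.998, 0.0], [0.998, 0.066, 0.0], [0.0, 0.0, -1.0]]
wrist_force: [0.1, -0.7, -2.1]
opening: 0.269
finger_force: 59.2
```

```bash
python3 - <<'E'
from h import *
s=observe(); print(s["t"],s["tool_pos"],s["opening"],s["finger_force"])
p,W,_=cam("scene"); q,V,_=cam("side"); cv2.imwrite("pics/b2.png",np.hstack([p[130:330,250:450],q[60:260,220:420]]).repeat(2,0).repeat(2,1))
for n,w in(("scene",W),("side",V)):
    k=(np.hypot(w[...,0]-528,w[...,1]-166)<75)
    for a,b in((183,230),(226,245),):
        r=w[k&(w[...,2]>a)&(w[...,2]<b)&(np.hypot(w[...,0]-s["tool_pos"][0],w[...,1]-s["tool_pos"][1])<35)]
        if len(r):print(n,a,b,len(r),r.mean(0).round(1),r.min(0).round(1),r.max(0).round(1))
    g=k&(abs(w[...,2]-135)<3); t=w[g][:,:2].astype(np.float32); print("block",cv2.minAreaRect(t))
E
```

```text
5.825 [528.17278566 166.62176792 259.3782989 ] 0.26896044977370753 59.179673194885254
scene 183 230 62 [533.3 170.1 196.2] [528.2 163.9 183. ] [536.5 175.1 210.3]
scene 226 245 86 [544.1 176.7 242.9] [507.3 149.5 237.7] [555.6 194.6 245. ]
block ((527.5482788085938, 168.33926391601562), (78.44734954833984, 99.93497467041016), 3.704857587814331)
side 183 230 80 [531.1 162.5 201.6] [522.8 157.3 183.5] [535.5 169.  219.9]
side 226 245 83 [537.5 151.2 242.6] [505.1 139.7 237.1] [555.  187.1 245. ]
block ((528.05810546875, 164.40431213378906), (77.42389678955078, 101.64462280273438), 4.327870845794678)
```

View pics/b2.png

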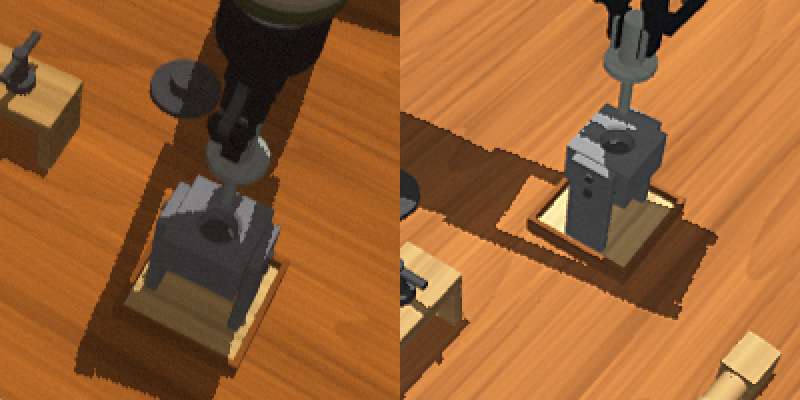

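The bar hangs upright over the bore in both views (bore at about (220,228) left and (618,140) right of the crop). I'll lower it into the mouth, then push.

Call:
{"op": "apply_moves", "data": {
  "moves": [
    [[0,0,1.5,0,1],[0,0,1.5,0,1],[0,0,1.4,0,1],[0,0,0.8,0,1],[0,0,0,0,1]]
  ]
}}

```text
t: 6.55
tool_pos: [527.6, 166.9, 206.2]
orientation: [[-0.067, 0.998, -0.002], [0.998, 0.067, -0.0], [-0.0, -0.002, -1.0]]
wrist_force: [1.0, -0.1, -3.5]
opening: 0.267
finger_force: 59.2
```

Call:
{"op": "apply_moves", "data": {
  "moves": [
    [[0,0,0,0,1],[0,0,0,0,1],[0,0,0.3,0,1],[0,0,0.4,0,1],[0,0,0.5,0,1]]
  ]
}}

```text
t: 7.18
tool_pos: [529.1, 167.3, 196.9]
orientation: [[-0.067, 0.998, 0.003], [0.998, 0.067, 0.001], [0.0, 0.003, -1.0]]
wrist_force: [-1.6, -0.4, 14.8]
opening: 0.267
finger_force: 60.6
```

Call:
{"op": "apply_moves", "data": {
  "moves": [
    [[0,0,0.4,0,1],[0,0,0.4,0,1],[0,0,0.4,0,1],[0,0,0.4,0,1],[0,0,0.4,0,1]]
  ]
}}

```text
t: 7.8
tool_pos: [529.3, 167.3, 177.7]
orientation: [[-0.067, 0.998, 0.003], [0.998, 0.067, 0.001], [0.0, 0.003, -1.0]]
wrist_force: [-2.8, -1.4, 10.6]
opening: 0.266
finger_force: 60.5
```

Call:
{"op": "apply_moves", "data": {
  "moves": [
    [[0,0,0.4,0,1],[0,0,0.4,0,1],[0,0,0.4,0,1],[0,0,0,0,1],[0,0,0,0,1]]
  ]
}}

```text
t: 8.43
tool_pos: [527.9, 167.0, 162.8]
orientation: [[-0.067, 0.998, -0.001], [0.998, 0.067, -0.0], [-0.0, -0.001, -1.0]]
wrist_force: [0.2, 1.4, -3.2]
opening: 0.266
finger_force: 59.0
```

```bash
python3 - <<'E'
from h import *
s=observe(); print(s["t"],s["tool_pos"],s["opening"],s["finger_force"])
p,W,_=cam("scene"); q,V,_=cam("side"); cv2.imwrite("pics/b3.png",np.hstack([p[130:330,250:450],q[60:260,220:420]]).repeat(2,0).repeat(2,1))
E
```

```text
8.425 [527.90139524 166.98786236 162.82294852] 0.2660837365384406 59.00576949119568
```

View pics/b3.png

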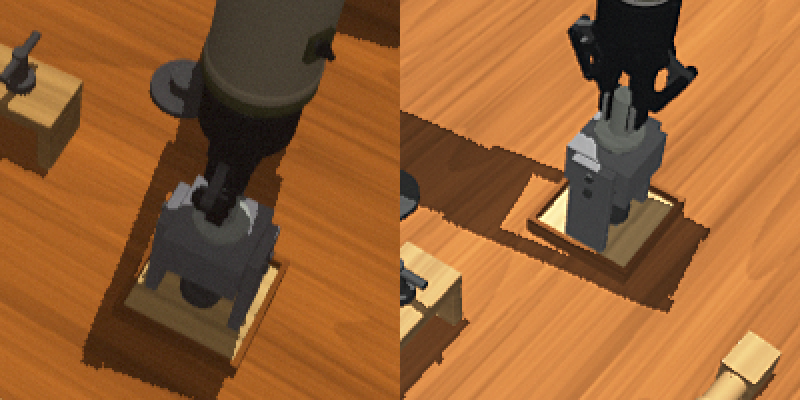

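The drive centre has dropped and stands on the tray (left (200,290), right (618,213)). The collar is still about 8 mm above the block, so I'll lower it the rest of the way and release.

Call:
{"op": "apply_moves", "data": {
  "moves": [
    [[0,0,0.3,0,1],[0,0,0.3,0,1],[0,0,0.1,0,1],[0,0,0,0,1],[0,0,0,0,1]]
  ]
}}

```text
t: 9.15
tool_pos: [528.2, 167.0, 156.4]
orientation: [[-0.067, 0.998, 0.0], [0.998, 0.067, 0.0], [0.0, 0.0, -1.0]]
wrist_force: [-0.1, -0.6, -3.4]
opening: 0.267
finger_force: 59.0
```

Call:
{"op": "apply_moves", "data": {
  "moves": [
    [[0,0,0,0,3.5],[0,0,0,0,5],[0,0,0,0,8],[0,0,0,0,8.54],[0,0,0,0,8.54]]
  ]
}}

```text
t: 9.78
tool_pos: [528.2, 167.0, 156.3]
orientation: [[-0.067, 0.998, 0.0], [0.998, 0.067, -0.0], [-0.0, 0.0, -1.0]]
wrist_force: [-0.3, -0.0, 0.5]
opening: 1.001
finger_force: 0.0
```

Call:
{"op": "apply_moves", "data": {
  "moves": [
    [[0,0,-1,0,8.54],[0,0,-2.5,0,8.54],[0,0,-4,0,8.54],[0,0,-4,0,8.54],[0,0,-2,0,8.54]]
  ]
}}

```text
t: 10.4
tool_pos: [529.1, 167.3, 294.8]
orientation: [[-0.067, 0.998, 0.004], [0.998, 0.067, 0.001], [0.001, 0.004, -1.0]]
wrist_force: [-0.1, -0.3, 0.5]
opening: 0.995
finger_force: 0.0
```

Call:
{"op": "apply_moves", "data": {
  "moves": [
    [[0,0,0,0,8.54],[0,0,0,0,8.54],[0,0,0,0,8.54],[0,0,0,0,8.54],[0,0,0,0,8.54]]
  ]
}}

```text
t: 11.02
tool_pos: [528.0, 167.0, 290.7]
orientation: [[-0.067, 0.998, -0.001], [0.998, 0.067, -0.0], [-0.0, -0.001, -1.0]]
wrist_force: [0.3, -0.5, 0.2]
opening: 1.001
finger_force: 0.0
```

```bash
python3 - <<'E'
from h import *
s=observe(); print(s["t"],s["tool_pos"],s["opening"],s["finger_force"])
p,W,_=cam("scene"); q,V,_=cam("side"); cv2.imwrite("pics/b4.png",np.hstack([p[130:330,250:450],q[60:260,220:420]]).repeat(2,0).repeat(2,1))
for w in(W,V):
    k=(np.hypot(w[...,0]-528,w[...,1]-166)<25)
    for a,b in((138,149),(188,200)):
        r=w[k&(w[...,2]>a)&(w[...,2]<b)]
        if len(r): print(a,len(r),r.mean(0).round(1),np.median(r[:,2]))
E
```

```text
11.025 [527.95196608 166.99555108 290.71680161] 1.0014856845183617 0.0
138 319 [534.5 167.4 142.8] 142.7705329385758
188 142 [530.4 169.7 192.3] 192.326846383215
138 225 [530.6 160.4 142.7] 142.66318377093944
188 93 [529.9 165.4 191.9] 191.945480008533
```

View pics/b4.png

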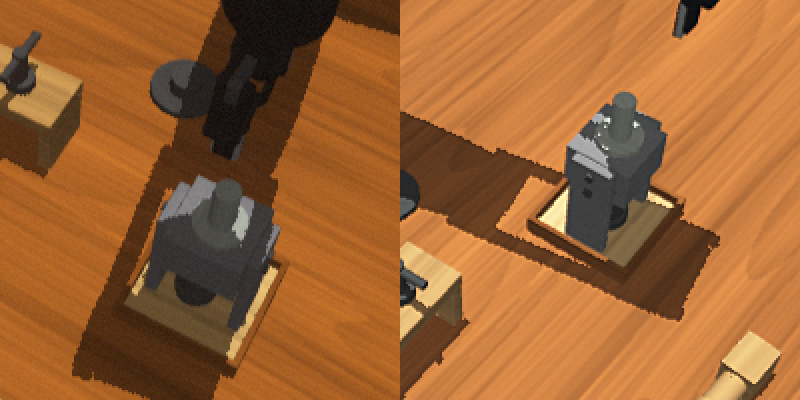

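The bar stands upright in the bore with its collar down (top at about 192 mm). The drive centre is on the tray (left (196,288)) and the gripper is clear.

```bash
python3 -c "
from h import *
print(close_job())"
```

```text
the job is handed in; nothing more can be done
None
```

The job is handed in after about 11 s of robot time: the drive centre lies on the tray, and the bar stands released in the bore with its collar on the block; the judge's verdict was not shown to me.

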